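Clamp a hexagonal leg with its brass-plated flat up

ROBOT

A 6-joint arm with a two-finger parallel gripper is mounted at the origin on the work surface. World frame = base frame: x ahead of the robot, y to its left, z up, the work surface at z = 0. Lengths are in m, angles in rad, forces in N, time in s.
With the tool pointing down it reaches from about 0.35 to 0.925 m from the base axis. Payload 6.4 kg.
Tool frame: the origin (TCP) lies on the centre line of the jaws, within the pads' length; the fingertips stand 17 mm ahead of it and the grasp point (between the pads) lies 2 mm behind it; z points along the fingers, y is the line along which they close (so a half turn about z gives the same grasp; the last joint's range is limited). The gripper opens to 94 mm and grips with 3 to 60 N. Pads are 16 mm wide; open, the fingers measure 119 mm over their backs; the gripper's body (75 mm by 177 mm) begins 78 mm behind the grasp point.
Start: joints at [-1.379, 0.245, 1.558, -0, 1.339, -0.174], TCP at [0.233, -0.607, 0.222] pointing down, gripper open.
Joint ranges: [-3.13, 3.13], [-1.02, 2.26], [0.13, 2.54], [-0.95, 4.09], [0.21, 2.88], [-2.74, 2.74]. Speed limits (rad/s): [2.57, 2.57, 3.14, 3.14, 3.14, 3.14].

INTERFACE

Orientations are given as a 3x3 rotation matrix whose columns are the frame's x, y, z axes.
In Python, from bench import arm gives the robot as it stands.
- The arm moves only by the tool play_rows, never from a script. Its arguments are lists of equal length, an entry for each row: "jaw": the closure, from -1 (fully open) to 1 (shut); "linear": the shift along the tool's x, y, z in cm, a list of three; "rotation": the turn, a rotation vector about the tool's x, y, z in degrees, a list of three. A call has 1 to 5 rows; each row shifts and turns the commanded pose from where the row before left it, along the tool's axes as they then stand; what a row does not reach is not made up. A row lasts 1/8 s, in which the tool goes at most 62.5 mm and 10.7 degrees, less where a joint would pass 70% of its speed; a pose out of reach is approached as far as the arm can. A call with a gripper value outside its range is refused whole. The fingers move at their own pace and stop on an object; the grip force is fixed at half the most. Time passes only in rows, so rows that do not move let the fingers close. It gives the time, the measured TCP pose, the force, the opening and the grip force at its end, in the units of the state.
- arm.read_state(): the state, without advancing time (a new reading comes with each control period).
- arm.camera(name): name is "side" or "top" or "wrist"; returns a dict with "image" (480x640x3 uint8, red, green, blue), "depth" (480x640 float32, m along the optical axis (not along the pixel's ray), 0 where there is no reading), "fx", "fy", "cx", "cy" (pixels), "origin" and "rotation" of the camera in the world. Camera axes: x right, y down, z forward; pixel columns grow to the right and rows downward; lengths in m; the calibration is good to about 2 mm. The wrist camera is an equidistant fisheye: a pixel r from the principal point sees the ray r / f radians off the axis. A picture is of the moment at which its call begins.
- arm.sign_off(): hands the job in; it is judged then, once.
The state is a dict: "time": time; "q": joint angles; "qd": joint speeds; "joint_torque": joint torques, N m; "eef_pos": TCP position; "orientation": TCP orientation; "force": force on the tool from outside, world axes, zero at the start; "moment": the same for the moment, N m; "gripper_width": finger opening in m; "grip_force": force on a finger pad.
Only numpy, scipy, OpenCV 4.12 (cv2) and the standard library are available. Lean on these libraries where they do the work, as an engineer would, in place of code of your own. Each camera call takes 0.05 s, during which the arm holds its last target. There are 200 camera calls.

TASK

Roll the hexagonal wooden leg over, flat by flat, until the flat with the long brass plate faces straight up, and lay it like that in the cradle, sitting fully down in both saddles and centred lengthwise. Then swing the hold-down arm over so that its rubber foot rests on top of the leg, and let go. Leave the round metal tin and the square wooden blank where they are.

Things in the scene. Friction and masses are not known exactly. Their poses are not given: they have to be found in the camera images.
- leg_center (a point): centre of the loose hexagonal oak leg: 160 mm long, 56 mm across flats, 65 mm across corners (flats 32 mm wide), about 0.3 kg. x runs along it; z points out of its one flat with a brass plate (100 x 16 mm, flush). It starts on the bench lying roughly crosswise before the robot, plate on the far side from the robot and facing 30 degrees below level: two flats from the top.
- cradle_seat (a point): point at seat level (30 mm above the bench) midway between the saddles of the fixed cradle. x: along the cradle towards the arm's hinge; y: across; z: up. A seated leg lies along x with its centre 28 mm above this point.
- cradle: the cradle, fixed to the bench; origin on the bench under cradle_seat, same axes. Plywood base 250 x 110 x 12 mm; on it two dark wooden saddles, each 24 mm long, 100 mm apart centre to centre (76 mm free between them, base 18 mm below seat level), with cheeks rising 15 to 20 mm above the seat, sloped like a hexagon's lower flats, about 3 mm play either side.
- clamp_hinge (a point): hinge axis (along the cradle's y) of the hold-down arm, between two steel cheeks (112 mm high, 34 mm over both) at the cradle's +x end: 112 mm from cradle_seat along x, 100 mm above the bench; axes as the cradle's.
- clamp_handle (a point): centre of the black T-handle (round bar 18 mm thick, 60 mm long, along the cradle's y) at the end of the steel hold-down arm, 80 mm from the hinge axis. Arm 16 mm wide, 10 mm thick; a rubber foot 18 mm across on its underside, 50 mm from the hinge axis.
- clamp (a joint): angle of the hold-down arm, rad: 0 = level, lying inwards over the cradle, foot on top of a seated leg; 1.57 = upright; grows as it opens, to 1.9. Starts open, near upright. Stays where it is left (hinge friction 0.12 N m: 2 to 3 N at the handle moves it). With no leg it goes down to -0.15.
- square_blank_mid (a point): bystander, to be left where it is: a square wooden blank 190 x 45 x 45 mm, lying; a point within it
- wax_tin_mid (a point): bystander, to be left where it is: a round metal tin, 60 mm across, 60 mm tall, between the leg's and the cradle's places; a point within it
Not all that is in view belongs to the job. What is shaped like the part that bears leg_center but green or turquoise is not meant.

How it is judged:
By the outcome, as a careful person would: the job done as asked, in the order asked, and still so for the second after the job is handed in, with the robot touching nothing.
It also fails if it takes over 72 s, if anything falls off the work surface, if the arm or the gripper's body presses on something with over 40 N, if the wrist force passes 120 N, or if a joint passes its speed limit or range.

## Working session

There is one attempt and no reset: what is moved stays moved. The work goes in short steps, Python scripts to look and compute and a tool call to move; the robot and the scene stay as the last step left them, time stands still between calls to the robot, and variables do not carry over. Pictures are saved under pics/ and viewed, at most 10 in all, crops included, and the job is handed in when it is done.

Besides the shell and the picture viewer there is one more tool, called after "Emit:" by a JSON object that holds its "method" and its "body". play_rows: Moves the arm, as the interface text tells. Its arguments: {"type":"object","properties":{"jaw":{"type":"array","items":{"type":"number"}},"linear":{"type":"array","items":{"type":"array","items":{"type":"number"}}},"rotation":{"type":"array","items":{"type":"array","items":{"type":"number"}}}},"required":["jaw","linear","rotation"]}

```bash
mkdir -p pics
cat > h.py <<'E'
import numpy as np, cv2
from bench import arm
def cam(n):
    c=arm.camera(n)
    return c
def save(c,name,crop=None,scale=1):
    im=c["image"][:,:,::-1]
    if crop: x0,y0,x1,y1=crop; im=im[y0:y1,x0:x1]
    if scale!=1: im=cv2.resize(im,None,fx=scale,fy=scale,interpolation=cv2.INTER_CUBIC)
    cv2.imwrite("pics/"+name,im)
def cloud(c):
    v,u=np.mgrid[0:480,0:640]; d=c["depth"]
    p=np.stack([(u-c["cx"])/c["fx"]*d,(v-c["cy"])/c["fy"]*d,d],-1)
    return p@np.array(c["rotation"]).T+np.array(c["origin"])
E
python3 - <<'E'
from h import *
import pickle
for n in ["top","side"]:
    c=cam(n); save(c,n+"0.png"); pickle.dump(c,open(n+"0.pkl","wb"))
    print(n,c["origin"],np.round(c["rotation"],3).tolist(),c["fx"])
E
```

```text
top [0.3734118  0.07144402 0.89776174] [[-0.015, -0.982, 0.186], [-0.999, 0.007, -0.041], [0.039, -0.186, -0.982]] 459.9943032320972
side [0.47618282 0.54655749 0.72840318] [[-0.992, -0.087, 0.09], [-0.124, 0.776, -0.619], [-0.016, -0.625, -0.781]] 442.76085199096326
```

View pics/top0.png

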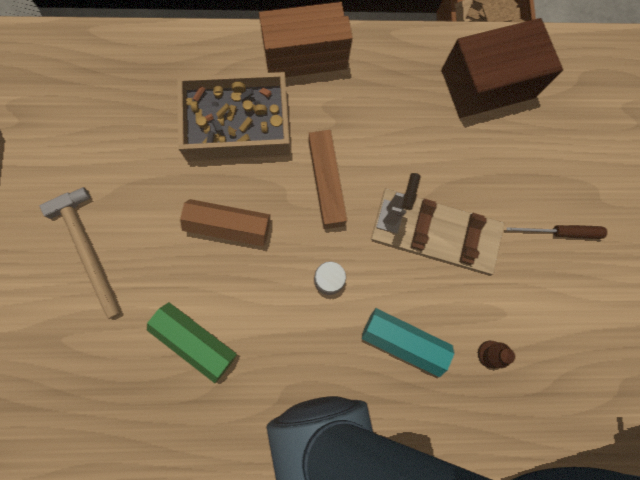

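View pics/side0.png

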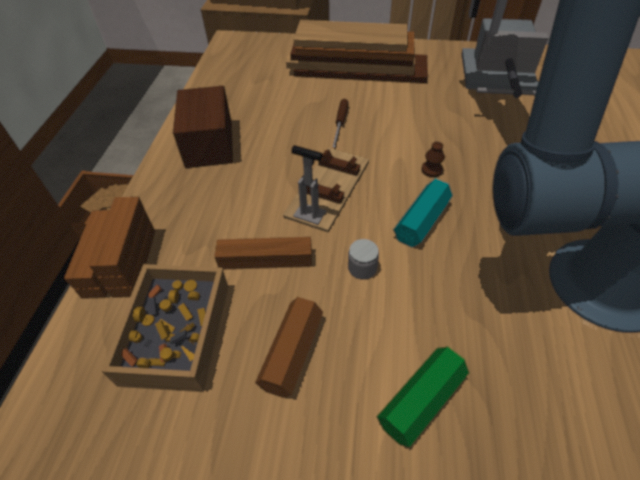

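Candidates for the leg by top pixels: brown hexagonal prism (226,223), green (191,342) and teal (408,342) prisms, and the square blank (327,178). The brown hexagonal one fits: it is oak, hexagonal and crosswise. I'll confirm it in a crop and measure.

Run:
```python
from h import *
import pickle
t=pickle.load(open("top0.pkl","rb")); s=pickle.load(open("side0.pkl","rb"))
a=cv2.resize(t["image"][185:265,170:290],(480,320),interpolation=3); b=cv2.resize(s["image"][285:405,240:340],(267,320),interpolation=3)
cc=cv2.resize(t["image"][165:280,365:510],(400,317),interpolation=3); d=cv2.resize(s["image"][135:235,275:375],(320,317),interpolation=3)
r1=np.hstack([a,b]); r2=np.hstack([cc,d]); w=max(r1.shape[1],r2.shape[1])
r=np.vstack([np.pad(x,((0,0),(0,w-x.shape[1]),(0,0))) for x in(r1,r2)])
if r.shape[0]>600: r=cv2.resize(r,None,fx=.93,fy=.93)
cv2.imwrite("pics/crop0.png",r[:,:,::-1])
def win(c,x0,y0,x1,y1,z0,z1,name):
    P=cloud(c)[y0:y1,x0:x1].reshape(-1,3); P=P[np.isfinite(P).all(1)]
    Q=P[(P[:,2]>z0)&(P[:,2]<z1)]
    if len(Q)<5: print(name,len(Q));return
    rc=cv2.minAreaRect((Q[:,:2]*1000).astype(np.float32))
    print(name,len(Q),"rect",np.round(rc[0],1),np.round(rc[1],1),round(rc[2],1),"med",np.round(np.median(Q,0),4),"z",np.round(np.percentile(Q[:,2],[5,95]),4))
win(t,300,300,350,330,-.02,.02,"table")
win(t,170,190,285,255,.050,.062,"legtop T")
win(s,245,290,335,400,.050,.062,"legtop S")
win(t,365,180,510,280,.008,.017,"base T")
win(t,410,190,490,275,.03,.06,"saddles T")
win(s,275,140,375,235,.008,.017,"base S")
win(t,370,165,430,240,.085,.25,"clamp T")
win(t,400,165,430,215,.155,.25,"handle T")
win(s,285,140,325,165,.15,.25,"handle S")
win(t,305,255,355,300,.05,.07,"tin T")
win(t,300,125,350,235,.035,.055,"blank T")
```

```text
table 1496 rect [407.6  23.5] [95.5 55.7] 89.2 med [ 4.075e-01  2.370e-02 -1.000e-04] z [-0.0028  0.0023]
legtop T 1717 rect [584.3 211.8] [160.8  41.7] 77.7 med [0.5843 0.2117 0.0554] z [0.052 0.058]
legtop S 2128 rect [583.9 214.5] [161.5  42.4] 78.5 med [0.5841 0.2232 0.0568] z [0.0518 0.0589]
base T 4492 rect [ 568.6 -211.8] [261.5 111.7] 72.8 med [ 0.5622 -0.218   0.0123] z [0.0096 0.0153]
saddles T 994 rect [ 565.1 -220.7] [125.  100.3] 72.8 med [ 0.5661 -0.2471  0.0362] z [0.0302 0.0498]
base S 2009 rect [ 564.7 -217.4] [282.9 110.6] 72.9 med [ 0.562  -0.1974  0.0135] z [0.0109 0.0163]
clamp T 634 rect [ 598.5 -112.2] [29.7 61. ] 72.9 med [ 0.5933 -0.1093  0.1847] z [0.0945 0.1896]
handle T 412 rect [ 597.6 -115.2] [23.6 61. ] 73.0 med [ 0.5965 -0.1113  0.187 ] z [0.1802 0.1898]
handle S 368 rect [ 596.9 -112.8] [26.5 60.5] 72.9 med [ 0.5968 -0.1055  0.1852] z [0.158  0.1909]
tin T 735 rect [473.7  15.2] [55.2 55. ] 2.0 med [0.4734 0.0152 0.0596] z [0.0563 0.0622]
blank T 2188 rect [673.3  15.3] [190.6  45.5] 8.5 med [0.6694 0.0156 0.0449] z [0.042  0.0473]
```

View pics/crop0.png

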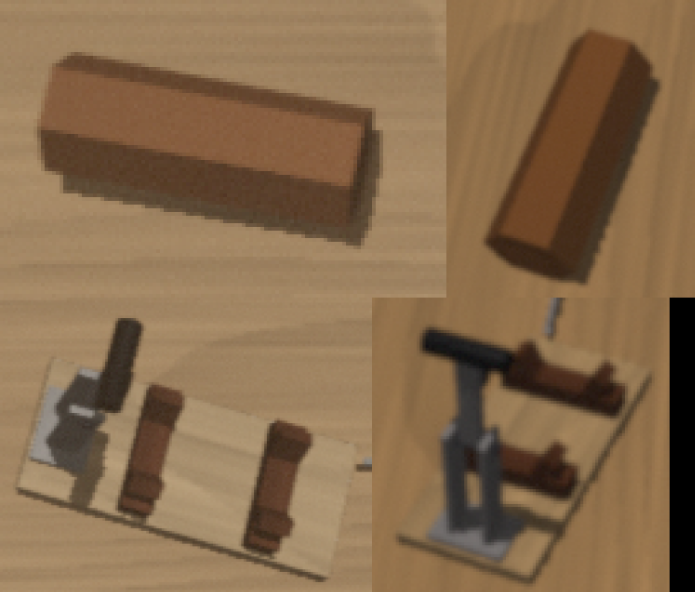

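The crop shows the brown six-sided leg with plain upper flats (plate hidden, far side below), and the cradle with its arm upright at the left end. The leg's identity is confirmed.

```bash
cat >> h.py <<'E'
from scipy.spatial.transform import Rotation as Ro, Slerp
def plan(wps,jaw,start=None,vmax=58.,wmax=10.):
    """wps: list of (pos m, R[, nmin]); prints rows from the present pose"""
    st=arm.read_state(); p,R=start or (np.array(st["eef_pos"]),np.array(st["orientation"]))
    L=[];W=[]
    for w in wps:
        p1,R1=np.array(w[0]),np.array(w[1])
        rv=Ro.from_matrix(R.T@R1).as_rotvec(degrees=True)
        n=max(int(np.ceil(max(np.linalg.norm(p1-p)*1000/vmax,np.linalg.norm(rv)/wmax,1e-9))),w[2] if len(w)>2 else 1)
        for i in range(n):
            Ri=R@Ro.from_rotvec(rv*i/n,degrees=True).as_matrix()
            L.append(np.round(Ri.T@(p1-p)*100/n,2).tolist()); W.append(np.round(rv/n,1).tolist())
        p,R=p1,R1
    for i in range(0,len(L),5): print(f'J{[jaw]*len(L[i:i+5])}\n L{L[i:i+5]}\n W{W[i:i+5]}')
    return p,R
def tool(yaw,tilt,sign=1):
    """tool x along +-axis at yaw(deg); tilt>0: back leans to far side p"""
    y=np.radians(yaw);t=np.radians(tilt); a=np.array([np.cos(y),np.sin(y),0]); f=np.array([np.sin(y),-np.cos(y),0])
    z=-np.cos(t)*np.array([0,0,1])-np.sin(t)*f; x=sign*a
    return np.stack([x,np.cross(z,x),z],1)
LEG=np.array([.584,.213,.028]); LY=78.1
CR=np.array([.565,-.219,.058]); CY=72.8
E
python3 - <<'E'
from h import *
st=arm.read_state(); R=np.array(st["orientation"]); print(np.round(R,3).tolist(),np.round(st["eef_pos"],4),st["gripper_width"])
for s in(1,-1):
    T=tool(LY,0,s); rel=Ro.from_matrix(R.T@T).as_rotvec(degrees=True); print(s,np.round(rel,1))
# base turn from -79 to 20 deg = ccw +99
R1=tool(LY,30,1);R2=tool(LY,30,-1)
for s,R1 in((1,R1),(-1,R2)):
    print("S",s); z=R1[:,2]
    plan([([.3,-.5,.30],R),([.42,0,.33],tool(LY,0,s)),(LEG-.11*z,R1)],-.38)
import pickle
t=pickle.load(open("top0.pkl","rb")); P=cloud(t)
# cradle along-axis extents by height band
a=np.array([.2957,.9553]); b=np.array([-.9553,.2957]); Q=P[165:290,360:520].reshape(-1,3)
u=Q[:,:2]@a*1000; v=Q[:,:2]@b*1000
m=(Q[:,2]>.008)&(Q[:,2]<.016); 
for lo in range(-650,-550,10):
    k=m&(v>lo)&(v<lo+10)
    if k.sum()>20: print("base v",lo,np.round(np.percentile(u[k],[1,99]),1))
m=(Q[:,2]>.026)&(Q[:,2]<.055)&(abs(v+604)<48)
print(np.histogram(u[m],bins=np.arange(-115,60,4)))
E
```

```text
[[0.934, 0.358, -0.0], [0.358, -0.934, 0.002], [0.0, -0.002, -1.0]] [ 0.2324 -0.6065  0.2215] 0.09418564760532039
1 [ -0.1  -0.1 -57.1]
-1 [-1.000e-01  1.000e-01  1.229e+02]
S 1
J[-0.38, -0.38, -0.38, -0.38, -0.38]
 L[[3.37, -2.51, -2.61], [3.37, -2.51, -2.61], [3.37, -2.51, -2.61], [3.23, -4.71, -0.32], [3.73, -4.33, -0.33]]
 W[[0.0, 0.0, 0.0], [0.0, 0.0, 0.0], [0.0, 0.0, 0.0], [-0.0, -0.0, -6.3], [-0.0, -0.0, -6.3]]
J[-0.38, -0.38, -0.38, -0.38, -0.38]
 L[[4.19, -3.89, -0.33], [4.59, -3.4, -0.33], [4.94, -2.87, -0.33], [5.23, -2.31, -0.33], [5.45, -1.71, -0.33]]
 W[[-0.0, -0.0, -6.3], [-0.0, -0.0, -6.3], [-0.0, -0.0, -6.3], [-0.0, -0.0, -6.3], [-0.0, -0.0, -6.3]]
J[-0.38, -0.38, -0.38, -0.38, -0.38]
 L[[5.61, -1.1, -0.33], [5.69, -0.47, -0.33], [3.46, 2.45, 2.95], [3.46, 2.66, 2.76], [3.46, 2.86, 2.56]]
 W[[-0.0, -0.0, -6.3], [-0.0, -0.0, -6.3], [4.3, -0.0, 0.0], [4.3, -0.0, 0.0], [4.3, -0.0, 0.0]]
J[-0.38, -0.38, -0.38, -0.38]
 L[[3.46, 3.05, 2.33], [3.46, 3.21, 2.1], [3.46, 3.36, 1.85], [3.46, 3.49, 1.6]]
 W[[4.3, -0.0, 0.0], [4.3, -0.0, 0.0], [4.3, -0.0, 0.0], [4.3, -0.0, 0.0]]

[... 1247 characters left out ...]
-610 [-151.5   95.1]
base v -600 [-151.    95.2]
base v -590 [-151.    94.2]
base v -580 [-150.8   94.5]
base v -570 [-150.7   94.6]
base v -560 [-150.7   93.4]
(array([  0,   0,  64, 101,  95,  97,  98, 102, 104,   0,   0,   0,   0,
         0,   0,   0,   0,   0,   0,   0,   0,   0,   0,   0,   0,   0,
         0,  66,  94, 100,  97, 100,  98,  75,   0,   0,   0,   0,   0,
         0,   0,   0,   0]), array([-115, -111, -107, -103,  -99,  -95,  -91,  -87,  -83,  -79,  -75,
        -71,  -67,  -63,  -59,  -55,  -51,  -47,  -43,  -39,  -35,  -31,
        -27,  -23,  -19,  -15,  -11,   -7,   -3,    1,    5,    9,   13,
         17,   21,   25,   29,   33,   37,   41,   45,   49,   53,   57]))
```

Emit:
{"method": "play_rows", "body": {"jaw": [-0.38, -0.38, -0.38, -0.38, -0.38], "linear": [[3.37, -2.51, -2.61], [3.37, -2.51, -2.61], [3.37, -2.51, -2.61], [3.23, -4.71, -0.32], [3.73, -4.33, -0.33]], "rotation": [[0, 0, 0], [0, 0, 0], [0, 0, 0], [0, 0, -6.3], [0, 0, -6.3]]}}

```text
time: 0.72
eef_pos: [0.3269, -0.3877, 0.3072]
orientation: [[0.831, 0.556, 0.0], [0.556, -0.831, 0.0], [0.0, -0.0, -1.0]]
force: [0.6, -0.5, -0.2]
gripper_width: 0.065
grip_force: 0.0
```

Emit:
{"method": "play_rows", "body": {"jaw": [-0.38, -0.38, -0.38, -0.38, -0.38], "linear": [[4.19, -3.89, -0.33], [4.59, -3.4, -0.33], [4.94, -2.87, -0.33], [5.23, -2.31, -0.33], [5.45, -1.71, -0.33]], "rotation": [[0, 0, -6.3], [0, 0, -6.3], [0, 0, -6.3], [0, 0, -6.3], [0, 0, -6.3]]}}

```text
time: 1.35
eef_pos: [0.3941, -0.1099, 0.3236]
orientation: [[0.419, 0.908, 0.0], [0.908, -0.419, 0.0], [0.0, 0.0, -1.0]]
force: [0.7, 0.7, 0.4]
gripper_width: 0.0649
grip_force: 0.0
```

Emit:
{"method": "play_rows", "body": {"jaw": [-0.38, -0.38, -0.38, -0.38, -0.38], "linear": [[5.61, -1.1, -0.33], [5.69, -0.47, -0.33], [3.46, 2.45, 2.95], [3.46, 2.66, 2.76], [3.46, 2.86, 2.56]], "rotation": [[0, 0, -6.3], [0, 0, -6.3], [4.3, 0, 0], [4.3, 0, 0], [4.3, 0, 0]]}}

```text
time: 1.98
eef_pos: [0.5163, 0.0862, 0.2408]
orientation: [[0.213, 0.952, -0.22], [0.977, -0.208, 0.048], [-0.0, -0.225, -0.974]]
force: [0.5, 0.2, 0.6]
gripper_width: 0.0649
grip_force: 0.0
```

Emit:
{"method": "play_rows", "body": {"jaw": [-0.38, -0.38, -0.38, -0.38], "linear": [[3.46, 3.05, 2.33], [3.46, 3.21, 2.1], [3.46, 3.36, 1.85], [3.46, 3.49, 1.6]], "rotation": [[4.3, 0, 0], [4.3, 0, 0], [4.3, 0, 0], [4.3, 0, 0]]}}

```text
time: 2.48
eef_pos: [0.6415, 0.2, 0.1221]
orientation: [[0.214, 0.844, -0.492], [0.977, -0.185, 0.107], [-0.0, -0.504, -0.864]]
force: [0.5, 0.2, 0.7]
gripper_width: 0.0647
grip_force: 0.0
```

```bash
sed -i 's/CR=.*/CR=np.array([.5649,-.2195,.058]); CY=72.8/' h.py
python3 - <<'E'
from h import *
st=arm.read_state(); print(st["time"],np.round(st["q"],2),st["gripper_width"],np.round(st["eef_pos"],4))
R=tool(LY,30); z=R[:,2]; print(np.round(LEG-.11*z,4), Ro.from_matrix(np.array(st["orientation"]).T@R).as_rotvec(degrees=True).round(1))
c=cam("wrist"); save(c,"w1.png")
plan([(LEG-.05*z,R,2),(LEG-.014*z,R,3)],-.38)
E
```

```text
2.475 [0.08 0.69 1.22 0.15 1.74 0.28] 0.06468692285863561 [0.6415 0.2    0.1221]
[0.6378 0.2017 0.1233] [-0.3 -0.2 -0.4]
J[-0.38, -0.38, -0.38, -0.38, -0.38]
 L[[-0.06, -0.39, 2.53], [-0.06, -0.42, 2.53], [0.0, -0.0, 1.2], [0.0, -0.0, 1.2], [0.0, -0.0, 1.2]]
 W[[-0.5, -0.0, -0.2], [-0.5, -0.0, -0.2], [0.0, 0.0, 0.0], [0.0, 0.0, 0.0], [0.0, 0.0, 0.0]]
```

View pics/w1.png

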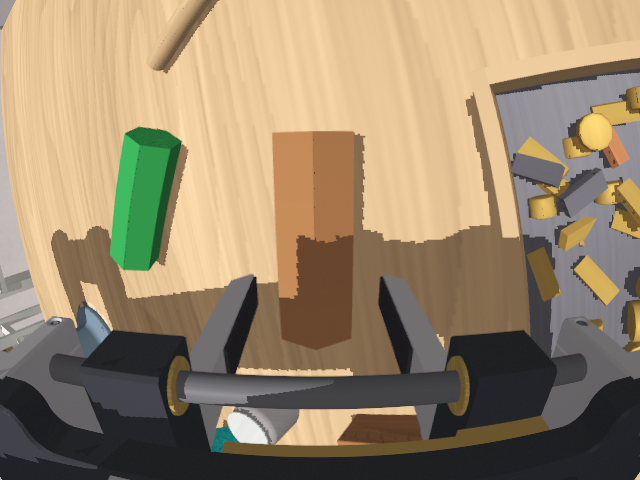

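The wrist view shows the leg (275–355, 130–345) centred between the open fingertips (250 and 385), with its axis in line. I'll move in along the tool axis and recheck.

Emit:
{"method": "play_rows", "body": {"jaw": [-0.38, -0.38, -0.38, -0.38], "linear": [[0, 0, 2], [0, 0, 2], [0, 0, 1], [0, 0, 0]], "rotation": [[0, 0, 0], [0, 0, 0], [0, 0, 0], [0, 0, 0]]}}

```text
time: 3.02
eef_pos: [0.6156, 0.2043, 0.0815]
orientation: [[0.214, 0.846, -0.489], [0.977, -0.185, 0.107], [0.0, -0.501, -0.866]]
force: [-0.5, 0.4, 0.5]
gripper_width: 0.0645
grip_force: 0.0
```

Run:
```python
from h import *
st=arm.read_state(); R=tool(LY,30); z=R[:,2]; print(np.round(st["eef_pos"],4),np.round(LEG-.06*z,4),Ro.from_matrix(np.array(st["orientation"]).T@R).as_rotvec(degrees=True).round(1))
plan([(LEG-.014*z,R,4)],-.38)
```

```text
[0.6156 0.2043 0.0815] [0.6134 0.2068 0.08  ] [-0.  -0.2 -0.4]
J[-0.38, -0.38, -0.38, -0.38]
 L[[0.05, -0.04, 1.22], [0.05, -0.04, 1.22], [0.05, -0.04, 1.22], [0.05, -0.04, 1.22]]
 W[[-0.0, -0.1, -0.1], [-0.0, -0.1, -0.1], [-0.0, -0.1, -0.1], [-0.0, -0.1, -0.1]]
```

Emit:
{"method": "play_rows", "body": {"jaw": [-0.38, -0.38, -0.38, -0.38, -0.38], "linear": [[0.05, -0.04, 1.22], [0.05, -0.04, 1.22], [0.05, -0.04, 1.22], [0.05, -0.04, 1.2], [0, 0, 0]], "rotation": [[0, 0, 0], [0, 0, -0.2], [0, 0, -0.2], [0, 0, 0], [0, 0, 0]]}}

```text
time: 3.65
eef_pos: [0.5901, 0.212, 0.0377]
orientation: [[0.207, 0.845, -0.492], [0.978, -0.178, 0.107], [0.003, -0.504, -0.864]]
force: [0.4, -0.5, -0.2]
gripper_width: 0.0649
grip_force: 0.0
```

Emit:
{"method": "play_rows", "body": {"jaw": [1, 1, 1, 1], "linear": [[0, 0, 0], [0, 0, 0], [0, 0, 0], [0, 0, 0]], "rotation": [[0, 0, 0], [0, 0, 0], [0, 0, 0], [0, 0, 0]]}}

```text
time: 4.15
eef_pos: [0.5919, 0.212, 0.0395]
orientation: [[0.208, 0.847, -0.489], [0.978, -0.178, 0.107], [0.004, -0.501, -0.865]]
force: [-0.1, 0.2, 1.2]
gripper_width: 0.0558
grip_force: 30.0
```

Run:
```python
from h import *
st=arm.read_state(); p=np.array(st["eef_pos"]); R=np.array(st["orientation"]); print(np.round(p,4),np.round(LEG-.014*R[:,2],4))
c=p+.014*R[:,2]; print(c)
# lift 5cm while turning about leg centre, to tilt -30
up=np.array([0,0,.05]); 
def rows(n,dth,lift,off=.014):
    Rc=R.copy();pc=p.copy();L=[]
    for i in range(n):
        Rn=Rc@Ro.from_rotvec([dth/n,0,0],degrees=True).as_matrix(); pn=c+np.array([0,0,lift*(i+1)/n])-off*Rn[:,2]
        L.append(np.round(Rc.T@(pn-pc)*100,2).tolist()); Rc,pc=Rn,pn
    print(L,np.round(Rc,3).tolist(),pc)
c=c+[0,0,.04]; p=p+[0,0,.04]; print("up",np.round(R.T@[0,0,4],2)); rows(6,-60,0)
```

```text
[0.5919 0.212  0.0395] [0.5909 0.2115 0.0401]
[0.58502158 0.21347775 0.02736398]
up [ 0.02 -2.   -3.46]
[[-0.0, -0.24, 0.02], [0.0, -0.24, 0.02], [-0.0, -0.24, 0.02], [0.0, -0.24, 0.02], [0.0, -0.24, 0.02], [-0.0, -0.24, 0.02]] [[0.208, 0.847, 0.489], [0.978, -0.182, -0.1], [0.004, 0.499, -0.867]] [0.57817742 0.21488417 0.07949574]
```

Emit:
{"method": "play_rows", "body": {"jaw": [1, 1, 1, 1, 1], "linear": [[0.01, -1, -1.73], [0.01, -1, -1.73], [0, -0.24, 0.02], [0, -0.24, 0.02], [0, -0.24, 0.02]], "rotation": [[0, 0, 0], [0, 0, 0], [-10, 0, 0], [-10, 0, 0], [-10, 0, 0]]}}

```text
time: 4.78
eef_pos: [0.5858, 0.2135, 0.0834]
orientation: [[0.208, 0.978, 0.007], [0.978, -0.208, 0.004], [0.005, 0.006, -1.0]]
force: [0.8, 0.8, -4.0]
gripper_width: 0.0559
grip_force: 30.0
```

Emit:
{"method": "play_rows", "body": {"jaw": [1, 1, 1, 1], "linear": [[0, -0.24, 0.02], [0, -0.24, 0.02], [0, -0.24, 0.02], [0, 0, 0]], "rotation": [[-10, 0, 0], [-10, 0, 0], [-10, 0, 0], [0, 0, 0]]}}

```text
time: 5.28
eef_pos: [0.5743, 0.2148, 0.0775]
orientation: [[0.207, 0.851, 0.483], [0.978, -0.18, -0.102], [0.0, 0.493, -0.87]]
force: [-0.4, -0.6, -2.6]
gripper_width: 0.056
grip_force: 30.0
```

Run:
```python
from h import *
st=arm.read_state(); p=np.array(st["eef_pos"]); R=np.array(st["orientation"]); print(np.round(p,4),np.round(R,3).tolist(),np.round(p+.014*R[:,2],4),np.round(st["q"],2))
c=cam("side"); save(c,"s1.png",(200,230,420,430),3)
print(np.round(R.T@np.array([0,0,-1]),3), Ro.from_matrix(R.T@tool(78.1,-30)).as_rotvec(degrees=True).round(1))
```

```text
[0.5743 0.2148 0.0775] [[0.207, 0.851, 0.483], [0.978, -0.18, -0.102], [0.0, 0.493, -0.87]] [0.581  0.2134 0.0653] [ 0.27  0.16  2.02 -0.46  0.54  0.83]
[-0.    -0.493  0.87 ] [-0.5 -0.  -0.1]
```

View pics/s1.png

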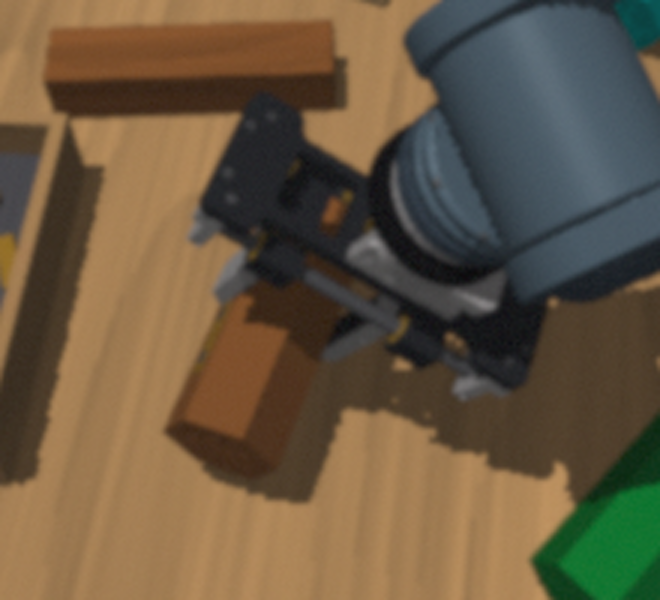

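The crop shows the gripper holding the leg level, and a sliver of brass at (210,350) on the far upper flat. One flat has been turned. I'll lower and release.

Emit:
{"method": "play_rows", "body": {"jaw": [1, 1, 1, 1, 1], "linear": [[0, -0.61, 1.07], [0, -0.61, 1.07], [0, -0.4, 0.7], [0, -0.18, 0.3], [0, 0, 0]], "rotation": [[-0.5, 0, 0], [0, 0, 0], [0, 0, 0], [0, 0, 0], [0, 0, 0]]}}

```text
time: 5.95
eef_pos: [0.5784, 0.2148, 0.0427]
orientation: [[0.208, 0.844, 0.495], [0.978, -0.181, -0.102], [0.003, 0.505, -0.863]]
force: [-0.3, 0.1, -2.8]
gripper_width: 0.0557
grip_force: 30.0
```

Run:
```python
from h import *
st=arm.read_state(); p=np.array(st["eef_pos"]); R=np.array(st["orientation"]); print(np.round(p+.014*R[:,2],4),np.round(st["force"],1),np.round(st["moment"],2), Ro.from_matrix(R.T@tool(78.1,-30)).as_rotvec(degrees=True).round(1))
```

```text
[0.5853 0.2134 0.0306] [-0.3  0.1 -2.8] [0.08 0.48 0.03] [ 0.4 -0.1 -0.2]
```

Emit:
{"method": "play_rows", "body": {"jaw": [1, 1, 1], "linear": [[0, -0.1, 0.17], [0, -0.05, 0.09], [0, 0, 0]], "rotation": [[0.3, 0, 0], [0, 0, 0], [0, 0, 0]]}}

```text
time: 6.32
eef_pos: [0.5784, 0.215, 0.04]
orientation: [[0.208, 0.846, 0.491], [0.978, -0.182, -0.101], [0.004, 0.502, -0.865]]
force: [0.2, 0.3, -2.7]
gripper_width: 0.0561
grip_force: 30.0
```

Emit:
{"method": "play_rows", "body": {"jaw": [-0.36, -0.36, -0.36], "linear": [[0, 0, 0], [0, 0, 0], [0, 0, 0]], "rotation": [[0, 0, 0], [0, 0, 0], [0, 0, 0]]}}

```text
time: 6.7
eef_pos: [0.5789, 0.2151, 0.0405]
orientation: [[0.208, 0.845, 0.492], [0.978, -0.182, -0.101], [0.004, 0.502, -0.865]]
force: [0.1, 1.2, 0.7]
gripper_width: 0.0642
grip_force: 0.0
```

Run:
```python
from h import *
st=arm.read_state(); p=np.array(st["eef_pos"]); R=np.array(st["orientation"]); c=p+.014*R[:,2]; print(c.round(4),st["gripper_width"])
c=np.array([c[0],c[1],.028]); R1=tool(78.1,30)
print("retract 8cm along -z, then:")
p1=p-.08*R[:,2]
mid=c+[0,0,.14]
plan([(mid,tool(78.1,0)),(c-.09*R1[:,2],R1)],-.36,start=(p1,R))
```

```text
[0.5858 0.2137 0.0284] 0.06416242358752577
retract 8cm along -z, then:
J[-0.36, -0.36, -0.36, -0.36, -0.36]
 L[[0.01, 1.75, -0.67], [0.01, 1.65, -0.89], [0.01, 1.52, -1.1], [0.01, 1.36, -1.29], [0.0, 1.5, 2.07]]
 W[[7.5, -0.1, -0.0], [7.5, -0.1, -0.0], [7.5, -0.1, -0.0], [7.5, -0.1, -0.0], [10.0, -0.0, 0.0]]
J[-0.36, -0.36]
 L[[0.0, 1.84, 1.78], [0.0, 2.12, 1.43]]
 W[[10.0, -0.0, 0.0], [10.0, -0.0, 0.0]]
```

Emit:
{"method": "play_rows", "body": {"jaw": [-0.36, -0.36, -0.36, -0.36], "linear": [[0, 0, -1], [0, 0, -2], [0, 0, -3], [0, 0, -2]], "rotation": [[0, 0, 0], [0, 0, 0], [0, 0, 0], [0, 0, 0]]}}

```text
time: 7.2
eef_pos: [0.5388, 0.2234, 0.111]
orientation: [[0.207, 0.845, 0.493], [0.978, -0.182, -0.1], [0.005, 0.503, -0.864]]
force: [0.4, -0.2, 0.5]
gripper_width: 0.0633
grip_force: 0.0
```

Emit:
{"method": "play_rows", "body": {"jaw": [-0.36, -0.36, -0.36, -0.36, -0.36], "linear": [[0.01, 1.75, -0.67], [0.01, 1.65, -0.89], [0.01, 1.52, -1.1], [0.01, 1.36, -1.29], [0, 1.5, 2.07]], "rotation": [[7.5, 0, 0], [7.5, 0, 0], [7.5, 0, 0], [7.5, 0, 0], [10, 0, 0]]}}

```text
time: 7.82
eef_pos: [0.6026, 0.2113, 0.152]
orientation: [[0.206, 0.965, -0.163], [0.978, -0.202, 0.042], [0.008, -0.168, -0.986]]
force: [0.2, 0.5, -1.4]
gripper_width: 0.0638
grip_force: 0.0
```

Emit:
{"method": "play_rows", "body": {"jaw": [-0.36, -0.36, -0.36, -0.36], "linear": [[0, 1.84, 1.78], [0, 2.12, 1.43], [0, 0, 0], [0, 0, 0]], "rotation": [[10, 0, 0], [10, 0, 0], [0, 0, 0], [0, 0, 0]]}}

```text
time: 8.32
eef_pos: [0.6294, 0.2047, 0.1066]
orientation: [[0.207, 0.85, -0.485], [0.978, -0.178, 0.107], [0.004, -0.497, -0.868]]
force: [-1.2, 0.3, 0.1]
gripper_width: 0.0636
grip_force: 0.0
```

Run:
```python
from h import *
c=cam("top"); P=cloud(c)[190:260,165:290].reshape(-1,3)
im=c["image"]; 
Q=P[(P[:,2]>.048)&(P[:,2]<.062)&(P[:,1]>.12)&(P[:,1]<.32)]; 
rc=cv2.minAreaRect((Q[:,:2]*1000).astype(np.float32)); print("top?",len(Q),rc)
w=cam("wrist"); save(w,"w2.png")
st=arm.read_state(); p=np.array(st["eef_pos"]); R=tool(78.1,30); L=np.array([.5858,.2137,.028]); print(p,np.round(L-.09*R[:,2],4),Ro.from_matrix(np.array(st["orientation"]).T@R).as_rotvec(degrees=True).round(1))
plan([(L-.04*R[:,2],R,2),(L-.014*R[:,2],R,3)],-.36)
```

```text
top? 2 ((586.4661865234375, 130.13856506347656), (1.8529047966003418, 0.0), 179.5366668701172)
[0.62998248 0.20512287 0.10916635] [0.6298 0.2044 0.1059] [ 0.4 -0.3  0.1]
J[-0.36, -0.36, -0.36, -0.36, -0.36]
 L[[-0.05, 0.06, 2.64], [-0.04, 0.07, 2.64], [0.0, 0.0, 0.87], [0.0, 0.0, 0.87], [0.0, 0.0, 0.87]]
 W[[0.2, -0.1, 0.1], [0.2, -0.1, 0.1], [0.0, 0.0, 0.0], [0.0, 0.0, 0.0], [0.0, 0.0, 0.0]]
```

View pics/w2.png

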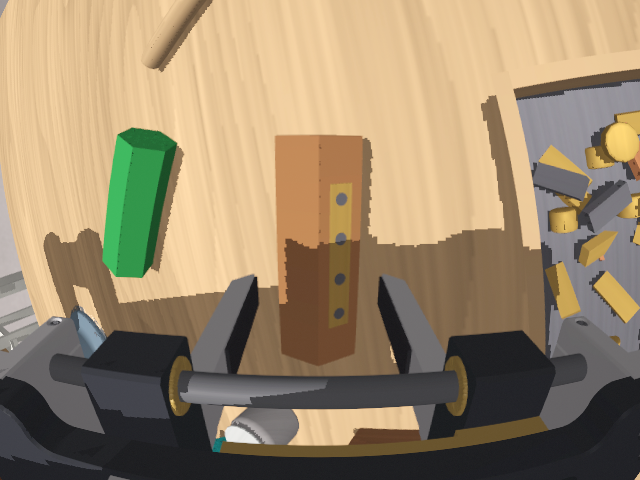

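The plate (340,255) is now on the far upper flat and the leg is centred between the fingers. I'll take the second grasp.

Emit:
{"method": "play_rows", "body": {"jaw": [-0.36, -0.36, -0.36, -0.36, -0.36], "linear": [[-0.05, 0.06, 2.64], [-0.04, 0.07, 2.64], [0, 0, 1.2], [0, 0, 0.8], [0, 0, 0.4]], "rotation": [[0.2, 0, 0], [0.2, 0, 0], [0, 0, 0], [0, 0, 0], [0, 0, 0]]}}

```text
time: 9.05
eef_pos: [0.5933, 0.2116, 0.0394]
orientation: [[0.208, 0.846, -0.491], [0.978, -0.177, 0.108], [0.004, -0.503, -0.864]]
force: [-0.2, 0.4, -0.5]
gripper_width: 0.0639
grip_force: 0.0
```

Emit:
{"method": "play_rows", "body": {"jaw": [-0.36, 1, 1, 1, 1], "linear": [[0, 0, 0], [0, 0, 0], [0, 0, 0], [0, 0, 0], [0, 0, 0]], "rotation": [[0, 0, 0], [0, 0, 0], [0, 0, 0], [0, 0, 0], [0, 0, 0]]}}

```text
time: 9.68
eef_pos: [0.5918, 0.2117, 0.0399]
orientation: [[0.207, 0.843, -0.497], [0.978, -0.177, 0.108], [0.003, -0.508, -0.861]]
force: [-5.2, 0.6, 7.0]
gripper_width: 0.0561
grip_force: 30.0
```

Run:
```python
from h import *
st=arm.read_state(); p=np.array(st["eef_pos"]); R=np.array(st["orientation"]); t=(p[2]-.028)/-R[2,2]; print(p.round(4),t)
c=p+t*R[:,2]; print(c.round(4), Ro.from_matrix(R.T@tool(78.1,30)).as_rotvec(degrees=True).round(1))
# carry
Rt=tool(CY,-30); up=lambda q,h:np.array([q[0],q[1],h])
A=up(c,.20); B=up(CR,.20)
plan([(c+[0,0,.03]-t*R[:,2],R,2),(A-t*tool(78.1,0)[:,2],tool(78.1,0)),(B-t*tool(CY,-20)[:,2],tool(CY,-20)),(CR+[0,0,.06]-t*Rt[:,2],Rt)],1,vmax=50)
```

```text
[0.5918 0.2117 0.0399] 0.013847544766679983
[0.5849 0.2132 0.028 ] [-0.6 -0.2  0. ]
J[1, 1, 1, 1, 1]
 L[[0.01, -0.76, -1.29], [0.01, -0.76, -1.29], [0.01, -1.98, -3.01], [0.01, -1.56, -3.25], [0.01, -1.12, -3.42]]
 W[[0.0, 0.0, 0.0], [0.0, 0.0, 0.0], [-7.6, -0.1, -0.0], [-7.6, -0.1, -0.0], [-7.6, -0.1, -0.0]]
J[1, 1, 1, 1, 1]
 L[[0.0, -0.65, -3.54], [-4.75, 0.72, 0.01], [-4.74, 0.77, 0.05], [-4.73, 0.81, 0.09], [-4.72, 0.86, 0.13]]
 W[[-7.6, -0.1, -0.0], [-2.2, -0.1, 0.6], [-2.2, -0.1, 0.6], [-2.2, -0.1, 0.6], [-2.2, -0.1, 0.6]]
J[1, 1, 1, 1, 1]
 L[[-4.71, 0.9, 0.17], [-4.7, 0.94, 0.21], [-4.69, 0.98, 0.26], [-4.68, 1.02, 0.31], [-4.67, 1.05, 0.35]]
 W[[-2.2, -0.1, 0.6], [-2.2, -0.1, 0.6], [-2.2, -0.1, 0.6], [-2.2, -0.1, 0.6], [-2.2, -0.1, 0.6]]
J[1, 1]
 L[[0.0, -1.52, 3.86], [0.0, -1.85, 3.72]]
 W[[-5.0, 0.0, -0.0], [-5.0, 0.0, -0.0]]
```

Run:
```python
from h import *
st=arm.read_state(); p=np.array(st["eef_pos"]); R=np.array(st["orientation"]); t=.0138
c=p+t*R[:,2]; Rt=tool(CY,-30); up=lambda q,h:np.array([q[0],q[1],h])
A=up(c,.29); B=up(CR,.30)
plan([(c+[0,0,.03]-t*R[:,2],R,2),(A-t*tool(78.1,0)[:,2],tool(78.1,0)),(B-t*Rt[:,2],Rt)],1,vmax=58)
```

```text
J[1, 1, 1, 1, 1]
 L[[0.01, -0.76, -1.29], [0.01, -0.76, -1.29], [0.02, -2.5, -3.96], [0.01, -2.06, -4.2], [0.01, -1.6, -4.4]]
 W[[0.0, 0.0, 0.0], [0.0, 0.0, 0.0], [-6.1, -0.0, -0.0], [-6.1, -0.0, -0.0], [-6.1, -0.0, -0.0]]
J[1, 1, 1, 1, 1]
 L[[0.01, -1.13, -4.54], [0.0, -0.64, -4.64], [-5.34, 0.78, -0.1], [-5.33, 0.85, -0.03], [-5.32, 0.91, 0.04]]
 W[[-6.1, -0.0, -0.0], [-6.1, -0.0, -0.0], [-3.7, -0.2, 0.6], [-3.7, -0.2, 0.6], [-3.7, -0.2, 0.6]]
J[1, 1, 1, 1, 1]
 L[[-5.31, 0.96, 0.12], [-5.29, 1.01, 0.2], [-5.28, 1.06, 0.28], [-5.27, 1.1, 0.37], [-5.26, 1.13, 0.46]]
 W[[-3.7, -0.2, 0.6], [-3.7, -0.2, 0.6], [-3.7, -0.2, 0.6], [-3.7, -0.2, 0.6], [-3.7, -0.2, 0.6]]
```

Emit:
{"method": "play_rows", "body": {"jaw": [1, 1, 1, 1, 1], "linear": [[0.01, -0.76, -1.29], [0.01, -0.76, -1.29], [0.02, -2.5, -3.96], [0.01, -2.06, -4.2], [0.01, -1.6, -4.4]], "rotation": [[0, 0, 0], [0, 0, 0], [-6.1, 0, 0], [-6.1, 0, 0], [-6.1, 0, 0]]}}

```text
time: 10.3
eef_pos: [0.5884, 0.2122, 0.2113]
orientation: [[0.208, 0.958, -0.198], [0.978, -0.203, 0.046], [0.004, -0.203, -0.979]]
force: [-0.1, 1.6, -3.5]
gripper_width: 0.0559
grip_force: 30.0
```

Emit:
{"method": "play_rows", "body": {"jaw": [1, 1, 1, 1, 1], "linear": [[0.01, -1.13, -4.54], [0, -0.64, -4.64], [-5.34, 0.78, -0.1], [-5.33, 0.85, -0.03], [-5.32, 0.91, 0.04]], "rotation": [[-6.1, 0, 0], [-6.1, 0, 0], [-3.7, -0.2, 0.6], [-3.7, -0.2, 0.6], [-3.7, -0.2, 0.6]]}}

```text
time: 10.92
eef_pos: [0.574, 0.0499, 0.3058]
orientation: [[0.239, 0.952, 0.192], [0.971, -0.234, -0.051], [-0.004, 0.199, -0.98]]
force: [0.5, 0.8, -1.6]
gripper_width: 0.0557
grip_force: 30.0
```

Emit:
{"method": "play_rows", "body": {"jaw": [1, 1, 1, 1, 1], "linear": [[-5.31, 0.96, 0.12], [-5.29, 1.01, 0.2], [-5.28, 1.06, 0.28], [-5.27, 1.1, 0.37], [-5.26, 1.13, 0.46]], "rotation": [[-3.7, -0.2, 0.6], [-3.7, -0.2, 0.6], [-3.7, -0.2, 0.6], [-3.7, -0.2, 0.6], [-3.7, -0.2, 0.6]]}}

```text
time: 11.55
eef_pos: [0.5577, -0.2193, 0.3105]
orientation: [[0.292, 0.829, 0.477], [0.956, -0.253, -0.147], [-0.002, 0.499, -0.867]]
force: [0.6, -0.2, -3.0]
gripper_width: 0.0555
grip_force: 30.0
```

Emit:
{"method": "play_rows", "body": {"jaw": [1, 1, 1], "linear": [[0, 0, 0], [0, 0, 0], [0, 0, 0]], "rotation": [[0, 0, 0], [0, 0, 0], [0, 0, 0]]}}

```text
time: 11.92
eef_pos: [0.5589, -0.2167, 0.31]
orientation: [[0.29, 0.831, 0.475], [0.957, -0.251, -0.146], [-0.002, 0.497, -0.868]]
force: [0.2, 0.0, -3.5]
gripper_width: 0.0561
grip_force: 30.0
```

Run:
```python
from h import *
st=arm.read_state(); p=np.array(st["eef_pos"]); R=np.array(st["orientation"]); t=.0138
Rt=tool(CY,-30); print(st["time"],np.round(p+t*R[:,2],4),Ro.from_matrix(R.T@Rt).as_rotvec(degrees=True).round(1),np.round(st["q"],2))
a=cam("side"); b=cam("top")
im=np.hstack([cv2.resize(a["image"][60:260,240:440],(400,400)),cv2.resize(b["image"][130:290,360:520],(400,400))]); cv2.imwrite("pics/st2.png",im[:,:,::-1])
P=cloud(b)[100:300,330:540].reshape(-1,3); Q=P[(P[:,2]>.31)&(P[:,2]<.345)]; print(len(Q),cv2.minAreaRect((Q[:,:2]*1000).astype(np.float32)) if len(Q)>5 else 0)
plan([(CR+[0,0,.06]-t*Rt[:,2],Rt,5)],1)
```

```text
11.925 [ 0.5654 -0.2187  0.298 ] [-0.2 -0.1  0.3] [-0.63 -0.24  1.95  0.2   0.95 -0.42]
2456 ((533.5349731445312, -176.94842529296875), (98.59415435791016, 146.50485229492188), 73.47763061523438)
J[1, 1, 1, 1, 1]
 L[[-0.01, -1.8, 3.12], [-0.01, -1.8, 3.12], [-0.01, -1.8, 3.12], [-0.02, -1.8, 3.11], [-0.02, -1.8, 3.11]]
 W[[-0.0, -0.0, 0.1], [-0.0, -0.0, 0.1], [-0.0, -0.0, 0.1], [-0.0, -0.0, 0.1], [-0.0, -0.0, 0.1]]
```

View pics/st2.png

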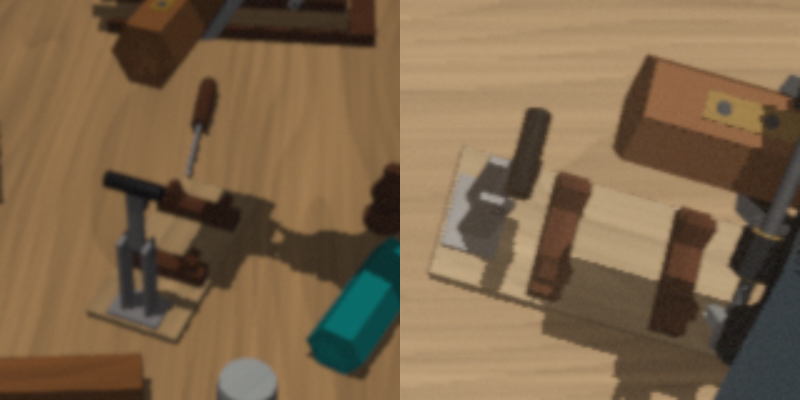

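The plate faces up and the leg hangs above the cradle, clear of the upright arm (handle in side view at (133,185)). I'll descend to 60 mm above the seat.

Emit:
{"method": "play_rows", "body": {"jaw": [1, 1, 1, 1, 1], "linear": [[-0.01, -1.8, 3.12], [-0.01, -1.8, 3.12], [-0.01, -1.8, 3.12], [-0.02, -1.8, 3.11], [-0.02, -1.8, 3.11]], "rotation": [[0, 0, 0.1], [0, 0, 0.1], [0, 0, 0.1], [0, 0, 0], [0, 0, 0]]}}

```text
time: 12.65
eef_pos: [0.5583, -0.2176, 0.129]
orientation: [[0.295, 0.829, 0.476], [0.956, -0.256, -0.146], [0.001, 0.498, -0.867]]
force: [1.3, 0.1, -2.9]
gripper_width: 0.056
grip_force: 30.0
```

Emit:
{"method": "play_rows", "body": {"jaw": [1, 1], "linear": [[0, 0, 0], [0, 0, 0]], "rotation": [[0, 0, 0], [0, 0, 0]]}}

```text
time: 12.9
eef_pos: [0.559, -0.2187, 0.1316]
orientation: [[0.296, 0.828, 0.477], [0.955, -0.256, -0.148], [0.0, 0.499, -0.866]]
force: [-0.4, -0.0, -3.3]
gripper_width: 0.0557
grip_force: 30.0
```

Run:
```python
from h import *
st=arm.read_state(); p=np.array(st["eef_pos"]); R=np.array(st["orientation"]); t=.0138
Rt=tool(CY,-30); print(np.round(p+t*R[:,2],4),CR,Ro.from_matrix(R.T@Rt).as_rotvec(degrees=True).round(1))
a=np.array([.2957,.9553]); b=np.array([-.9553,.2957])
T=cloud(cam("top")).reshape(-1,3); S=cloud(cam("side")).reshape(-1,3)
for n,P in(("T",T),("S",S)):
    u=P[:,:2]@a*1000-CR[:2]@a*1000; v=P[:,:2]@b*1000-CR[:2]@b*1000; z=P[:,2]*1000
    m=(z>139)&(z<151)&(u>30)&(u<95)&(abs(v)<25); print(n,"top flat +end u",m.sum(),np.percentile(u[m],[95,99,100]).round(1),"v mid",np.percentile(v[m],[1,99]).round(1),"zmed",np.median(z[m]))
    A=np.c_[u[m],v[m],np.ones(m.sum())]; print(" tilt along,across deg",np.degrees(np.linalg.lstsq(A,z[m],rcond=None)[0][:2]).round(2))
    m=(z>90)&(z<151)&(u<-30)&(u>-95)&(abs(v)<34)
    if m.sum()>20: print("  -end u",m.sum(),np.percentile(u[m],[0,1,5]).round(1))
plan([(CR+[0,0,.01]-t*Rt[:,2],Rt,4)],1)
```

```text
[ 0.5655 -0.2208  0.1197] [ 0.5649 -0.2195  0.058 ] [-0.  0. -0.]
T top flat +end u 675 [76.9 78.3 78.7] v mid [-21.1  19.8] zmed 147.4933071839367
 tilt along,across deg [-1.18 -4.39]
  -end u 56 [-82.  -81.9 -81. ]
S top flat +end u 239 [77.6 80.  81.7] v mid [-16.7  21.8] zmed 148.9803886816028
 tilt along,across deg [-2.24 -9.43]
  -end u 278 [-79.5 -77.6 -71.6]
J[1, 1, 1, 1]
 L[[0.04, -0.69, 1.12], [0.03, -0.69, 1.12], [0.03, -0.69, 1.12], [0.03, -0.69, 1.12]]
 W[[0.0, 0.0, -0.0], [0.0, 0.0, -0.0], [0.0, 0.0, -0.0], [0.0, 0.0, -0.0]]
```

Emit:
{"method": "play_rows", "body": {"jaw": [1, 1, 1, 1, 1], "linear": [[0.04, -0.69, 1.12], [0.03, -0.69, 1.12], [0.03, -0.69, 1.12], [0.03, -0.69, 1.12], [0, 0, 0]], "rotation": [[0, 0, 0], [0, 0, 0], [0, 0, 0], [0, 0, 0], [0, 0, 0]]}}

```text
time: 13.62
eef_pos: [0.5556, -0.216, 0.0751]
orientation: [[0.297, 0.83, 0.473], [0.955, -0.259, -0.145], [0.002, 0.494, -0.869]]
force: [0.8, 0.0, -2.9]
gripper_width: 0.0556
grip_force: 30.0
```

Run:
```python
from h import *
st=arm.read_state(); p=np.array(st["eef_pos"]); R=np.array(st["orientation"]); t=.0138
Rt=tool(CY,-30); c=p+t*R[:,2]; print(np.round(c,4),CR,Ro.from_matrix(R.T@Rt).as_rotvec(degrees=True).round(1),np.round(st["force"],1))
a=np.array([.2957,.9553]); b=np.array([-.9553,.2957])
T=cloud(cam("top")).reshape(-1,3); S=cloud(cam("side")).reshape(-1,3)
for n,P in(("T",T),("S",S)):
    u=P[:,:2]@a*1000-CR[:2]@a*1000; v=P[:,:2]@b*1000-CR[:2]@b*1000; z=P[:,2]*1000
    m=(z>85)&(z<110)&(u>30)&(u<76)&(abs(v)<11)
    A=np.c_[u[m],v[m],np.ones(m.sum())]; s=np.linalg.lstsq(A,z[m],rcond=None)[0]; print(n,m.sum(),"tilt deg",np.degrees(s[:2]).round(2),"z",np.median(z[m]).round(1))
plan([(CR+[0,0,.001]-t*Rt[:,2],Rt,4)],1)
```

```text
[ 0.5621 -0.218   0.0631] [ 0.5649 -0.2195  0.058 ] [-0.4 -0.1 -0.1] [ 0.8  0.  -2.9]
T 289 tilt deg [-0.83 -0.34] z 91.3
S 150 tilt deg [-1.16  1.09] z 93.9
J[1, 1, 1, 1]
 L[[-0.0, -0.04, 0.15], [-0.0, -0.04, 0.15], [-0.0, -0.04, 0.15], [-0.0, -0.04, 0.15]]
 W[[-0.0, -0.0, -0.0], [-0.0, -0.0, -0.0], [-0.0, -0.0, -0.0], [-0.0, -0.0, -0.0]]
```

Emit:
{"method": "play_rows", "body": {"jaw": [1, 1, 1], "linear": [[0, -0.05, 0.2], [0, -0.05, 0.2], [0, 0, 0]], "rotation": [[0, 0, 0], [-0.2, 0, 0], [0, 0, 0]]}}

```text
time: 14.1
eef_pos: [0.5576, -0.217, 0.0731]
orientation: [[0.297, 0.827, 0.478], [0.955, -0.257, -0.148], [0.001, 0.5, -0.866]]
force: [-0.3, -0.1, -3.0]
gripper_width: 0.0559
grip_force: 30.0
```

Run:
```python
from h import *
Rt=tool(CY,-30)
for i in range(4):
    st=arm.read_state(); p=np.array(st["eef_pos"]); R=np.array(st["orientation"]); t=.0138
    d=(p+t*R[:,2]-CR)*1000; print(np.round(d,1),"u",(d[:2]@[.2957,.9553]).round(1),"v",(d[:2]@[-.9553,.2957]).round(1),Ro.from_matrix(R.T@Rt).as_rotvec(degrees=True).round(1),np.round(st["force"],1))
    cam("side")
```

```text
[-0.7  0.4  3.2] u 0.2 v 0.8 [ 0.  -0.  -0.1] [-0.3 -0.1 -3. ]
[-0.7  0.4  3.3] u 0.2 v 0.8 [ 0.  -0.  -0.1] [-0.7 -0.5 -3.6]
[-0.6  0.4  3.3] u 0.2 v 0.7 [ 0.  -0.  -0.1] [-0.4  0.6 -3.2]
[-0.6  0.4  3.3] u 0.2 v 0.7 [ 0.  -0.  -0.1] [ 0.6 -0.3 -2.9]
```

Emit:
{"method": "play_rows", "body": {"jaw": [1, 1, 1], "linear": [[0, -0.05, 0.15], [0, -0.04, 0.12], [0, 0, 0]], "rotation": [[0, 0, 0], [0, 0, 0], [0, 0, 0]]}}

```text
time: 14.68
eef_pos: [0.5581, -0.2172, 0.0702]
orientation: [[0.297, 0.827, 0.478], [0.955, -0.257, -0.147], [0.001, 0.5, -0.866]]
force: [0.0, -0.1, -3.6]
gripper_width: 0.0557
grip_force: 30.0
```

Emit:
{"method": "play_rows", "body": {"jaw": [1, 1], "linear": [[0, -0.03, 0.05], [0, 0, 0]], "rotation": [[0, 0, 0], [0, 0, 0]]}}

```text
time: 14.92
eef_pos: [0.5583, -0.2173, 0.07]
orientation: [[0.297, 0.827, 0.478], [0.955, -0.257, -0.148], [0.001, 0.5, -0.866]]
force: [-0.6, -0.3, -3.0]
gripper_width: 0.0557
grip_force: 30.0
```

Run:
```python
from h import *
Rt=tool(CY,-30)
st=arm.read_state(); p=np.array(st["eef_pos"]); R=np.array(st["orientation"]); t=.0138
d=(p+t*R[:,2]-CR)*1000; print(np.round(d,1),"u",(d[:2]@[.2957,.9553]).round(1),"v",(d[:2]@[-.9553,.2957]).round(1),np.round(st["force"],1),np.round(st["moment"],2))
```

```text
[-0.   0.1  0. ] u 0.1 v 0.1 [-0.6 -0.3 -3. ] [ 0.15  0.48 -0.03]
```

Emit:
{"method": "play_rows", "body": {"jaw": [1, 1, 1], "linear": [[0, -0.05, 0.09], [0, 0, 0], [0, 0, 0]], "rotation": [[0, 0, 0], [0, 0, 0], [0, 0, 0]]}}

```text
time: 15.3
eef_pos: [0.5587, -0.2174, 0.0699]
orientation: [[0.296, 0.826, 0.479], [0.955, -0.257, -0.148], [0.001, 0.501, -0.865]]
force: [-6.5, 2.3, 7.2]
gripper_width: 0.0557
grip_force: 30.0
```

Emit:
{"method": "play_rows", "body": {"jaw": [-0.36, -0.36, -0.36], "linear": [[0, 0, 0], [0, 0, 0], [0, 0, 0]], "rotation": [[0, 0, 0], [0, 0, 0], [0, 0, 0]]}}

```text
time: 15.68
eef_pos: [0.5584, -0.2174, 0.069]
orientation: [[0.297, 0.827, 0.478], [0.955, -0.257, -0.148], [0.001, 0.501, -0.866]]
force: [0.0, 0.8, 0.4]
gripper_width: 0.064
grip_force: 0.0
```

Emit:
{"method": "play_rows", "body": {"jaw": [-0.36, -0.36, -0.36, -0.36, -0.36], "linear": [[0, 0, -1], [0, 0, -2], [0, 0, -4], [0, 0, -5], [0, 0, -5]], "rotation": [[0, 0, 0], [0, 0, 0], [0, 0, 0], [0, 0, 0], [0, 0, 0]]}}

```text
time: 16.3
eef_pos: [0.4759, -0.1917, 0.2176]
orientation: [[0.297, 0.827, 0.478], [0.955, -0.257, -0.148], [0.0, 0.5, -0.866]]
force: [0.1, -0.0, 1.4]
gripper_width: 0.0641
grip_force: 0.0
```

Run:
```python
from h import *
st=arm.read_state(); print(st["time"],np.round(st["eef_pos"],4))
a=np.array([.2957,.9553]); b=np.array([-.9553,.2957])
ct,cs=cam("top"),cam("side"); T=cloud(ct).reshape(-1,3); S=cloud(cs).reshape(-1,3)
for n,P in(("T",T),("S",S)):
    u=P[:,:2]@a*1000-CR[:2]@a*1000; v=P[:,:2]@b*1000-CR[:2]@b*1000; z=P[:,2]*1000
    m=(z>75)&(z<100)&(abs(u)<76)&(abs(v)<11)
    A=np.c_[u[m],v[m],np.ones(m.sum())]; s=np.linalg.lstsq(A,z[m],rcond=None)[0]; print(n,m.sum(),"tilt deg",np.degrees(s[:2]).round(2),"z",np.median(z[m]).round(1))
    m=(z>80)&(z<92)&(abs(u)<95)&(abs(v)<20); print(np.percentile(u[m],[0,1,99,100]).round(1),np.percentile(v[m],[1,99]).round(1))
    m=(z>178)&(z<215)&(abs(u-110)<50)&(abs(v)<40)
    if m.sum()>10: print(" handle u,v,z",np.median(u[m]),np.median(v[m]),np.percentile(z[m],[50,97]), "u range",np.percentile(u[m],[2,98]))
im=np.hstack([cv2.resize(cs["image"][110:250,260:400],(400,400)),cv2.resize(ct["image"][150:290,360:500],(400,400))]); cv2.imwrite("pics/st3.png",im[:,:,::-1])
```

```text
16.3 [ 0.4759 -0.1917  0.2176]
T 780 tilt deg [-0.25 -0.54] z 86.6
[-57.8 -52.8  78.7  79.7] [-19.   18.8]
 handle u,v,z 113.20088227776219 1.0125777790428856 [187.4204685  190.12148719] u range [103.86769945 120.90007542]
S 442 tilt deg [-0.11  0.43] z 88.0
[-79.2 -77.1  81.6  83.1] [-15.6  19.6]
 handle u,v,z 119.55831000979848 3.5024798488711895 [187.16152504 191.25588666] u range [109.31276117 124.04576213]
```

View pics/st3.png

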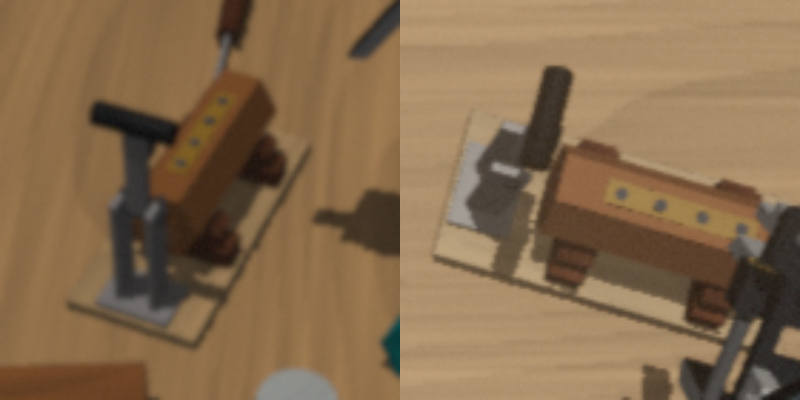

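The picture shows the leg lying level in both saddles with the brass plate (side (205,130), top (685,210)) facing up and the ends overhanging evenly. The arm is still upright. Next I'll close the fingers and push the handle over from outside.

Run:
```python
from h import *
a=np.array([.2957,.9553]); R=tool(CY,0)
W=lambda u,z:np.r_[CR[:2]+a*u/1000,z/1000]
st=arm.read_state(); p=np.array(st["eef_pos"])
print("A"); e=plan([(p+[0,0,.11],R),(W(165,300),R),(W(155,193),R,3)],1)
print("B"); arc=[(W(142,193),R)]+[(W(112-80*np.cos(np.radians(t))+17,113+80*np.sin(np.radians(t))),R) for t in range(95,29,-6)]
e=plan(arc,1,start=e)
print("C"); plan([(e[0]+[0,0,.05],R),(W(36,.2*1000),R)],1,start=e)
```

```text
A
J[1, 1, 1, 1, 1]
 L[[-0.01, 1.4, -2.36], [-0.01, 1.08, -2.53], [-0.01, 0.73, -2.65], [-0.0, 0.37, -2.73], [4.15, 2.27, 0.83]]
 W[[7.7, 0.1, -0.0], [7.7, 0.1, -0.0], [7.7, 0.1, -0.0], [7.7, 0.1, -0.0], [0.0, 0.0, 0.0]]
J[1, 1, 1, 1, 1]
 L[[4.15, 2.27, 0.83], [4.15, 2.27, 0.83], [4.15, 2.27, 0.83], [-0.33, 0.0, 3.57], [-0.33, 0.0, 3.57]]
 W[[0.0, 0.0, 0.0], [0.0, 0.0, 0.0], [0.0, 0.0, 0.0], [0.0, 0.0, 0.0], [0.0, 0.0, 0.0]]
J[1]
 L[[-0.33, 0.0, 3.57]]
 W[[0.0, 0.0, 0.0]]
B
J[1, 1, 1, 1, 1]
 L[[-1.3, 0.0, 0.0], [-0.6, 0.0, 0.03], [-0.84, 0.0, -0.03], [-0.84, 0.0, 0.06], [-0.82, 0.0, 0.15]]
 W[[0.0, 0.0, 0.0], [0.0, 0.0, 0.0], [0.0, 0.0, 0.0], [0.0, 0.0, 0.0], [0.0, 0.0, 0.0]]
J[1, 1, 1, 1, 1]
 L[[-0.8, 0.0, 0.23], [-0.78, 0.0, 0.31], [-0.74, 0.0, 0.39], [-0.69, 0.0, 0.47], [-0.64, 0.0, 0.54]]
 W[[0.0, 0.0, 0.0], [0.0, 0.0, 0.0], [0.0, 0.0, 0.0], [0.0, 0.0, 0.0], [0.0, 0.0, 0.0]]
J[1, 1]
 L[[-0.58, 0.0, 0.6], [-0.52, 0.0, 0.66]]
 W[[0.0, 0.0, 0.0], [0.0, 0.0, 0.0]]
C
J[1, 1]
 L[[0.0, 0.0, -5.0], [-2.75, 0.0, 0.89]]
 W[[0.0, 0.0, 0.0], [0.0, 0.0, 0.0]]
```

Emit:
{"method": "play_rows", "body": {"jaw": [1, 1, 1, 1, 1], "linear": [[-0.01, 1.4, -2.36], [-0.01, 1.08, -2.53], [-0.01, 0.73, -2.65], [0, 0.37, -2.73], [4.15, 2.27, 0.83]], "rotation": [[7.7, 0, 0], [7.7, 0, 0], [7.7, 0, 0], [7.7, 0, 0], [0, 0, 0]]}}

```text
time: 17.02
eef_pos: [0.5142, -0.162, 0.3198]
orientation: [[0.3, 0.954, -0.01], [0.954, -0.3, 0.002], [-0.001, -0.01, -1.0]]
force: [0.5, -0.1, -0.3]
gripper_width: 0.0173
grip_force: 0.0
```

Emit:
{"method": "play_rows", "body": {"jaw": [1, 1, 1, 1, 1], "linear": [[4.15, 2.27, 0.83], [4.15, 2.27, 0.83], [4.15, 2.27, 0.83], [0, 0, 0], [0, 0, 0]], "rotation": [[0, 0, 0], [0, 0, 0], [0, 0, 0], [0, 0, 0], [0, 0, 0]]}}

```text
time: 17.65
eef_pos: [0.6134, -0.0614, 0.2909]
orientation: [[0.297, 0.955, -0.014], [0.955, -0.296, 0.005], [0.0, -0.015, -1.0]]
force: [-0.5, 0.1, 0.2]
gripper_width: 0.0007
grip_force: 0.0
```

Run:
```python
from h import *
a=np.array([.2957,.9553]); R=tool(CY,0)
W=lambda u,z:np.r_[CR[:2]+a*u/1000,z/1000]
st=arm.read_state(); p=np.array(st["eef_pos"]); print(p.round(4),W(165,300).round(4),st["gripper_width"])
plan([(W(155,193),R,3)],1)
```

```text
[ 0.6134 -0.0614  0.2909] [ 0.6137 -0.0619  0.3   ] 0.0006923792077950073
J[1, 1, 1]
 L[[-0.35, 0.06, 3.26], [-0.35, 0.05, 3.26], [-0.35, 0.03, 3.26]]
 W[[-0.3, -0.0, -0.0], [-0.3, -0.0, -0.0], [-0.3, -0.0, -0.0]]
```

Emit:
{"method": "play_rows", "body": {"jaw": [1, 1, 1, 1], "linear": [[-0.35, 0.06, 3.26], [-0.35, 0.05, 3.26], [-0.35, 0.03, 3.26], [0, 0, 0]], "rotation": [[-0.3, 0, 0], [-0.3, 0, 0], [-0.3, 0, 0], [0, 0, 0]]}}

```text
time: 18.15
eef_pos: [0.6088, -0.072, 0.1913]
orientation: [[0.298, 0.954, -0.003], [0.954, -0.298, 0.002], [0.001, -0.004, -1.0]]
force: [-0.3, -0.5, 0.3]
gripper_width: 0.0006
grip_force: 0.0
```

Emit:
{"method": "play_rows", "body": {"jaw": [1, 1, 1, 1, 1], "linear": [[-1.3, 0, 0], [-0.6, 0, 0.03], [-0.84, 0, 0], [-0.84, 0, 0.05], [-0.82, 0, 0.12]], "rotation": [[0, 0, 0], [0, 0, 0], [0, 0, 0], [0, 0, 0], [0, 0, 0]]}}

```text
time: 18.77
eef_pos: [0.5983, -0.1138, 0.1922]
orientation: [[0.296, 0.955, 0.003], [0.955, -0.296, 0.0], [0.001, 0.003, -1.0]]
force: [1.0, 0.4, 0.6]
gripper_width: 0.0003
grip_force: 0.7
```

Run:
```python
from h import *
a=np.array([.2957,.9553]); b=np.array([-.9553,.2957])
st=arm.read_state(); p=np.array(st["eef_pos"]); print("tool u,v,z",((p[:2]-CR[:2])@a*1000).round(1),((p[:2]-CR[:2])@b*1000).round(1),(p[2]*1000).round(1),np.round(st["force"],1))
P=cloud(cam("side")).reshape(-1,3); u=(P[:,:2]-CR[:2])@a*1000; v=(P[:,:2]-CR[:2])@b*1000; z=P[:,2]*1000
m=(z>150)&(z<200)&(abs(abs(v)-22)<7)&(u>20)&(u<140); print(m.sum(),np.percentile(u[m],[2,50,98]).round(1),np.percentile(z[m],[2,50,98]).round(1))
```

```text
tool u,v,z 110.8 -0.6 192.2 [1.  0.4 0.6]
83 [ 87.7  98.5 101.7] [173.1 183.9 188.1]
```

Emit:
{"method": "play_rows", "body": {"jaw": [1, 1, 1, 1, 1], "linear": [[-0.8, 0, 0.23], [-0.78, 0, 0.31], [-0.74, 0, 0.39], [-0.69, 0, 0.47], [-0.64, 0, 0.54]], "rotation": [[0, 0, 0], [0, 0, 0], [0, 0, 0], [0, 0, 0], [0, 0, 0]]}}

```text
time: 19.45
eef_pos: [0.5871, -0.1486, 0.1719]
orientation: [[0.297, 0.955, 0.002], [0.955, -0.297, 0.0], [0.001, 0.002, -1.0]]
force: [0.5, 1.6, 0.6]
gripper_width: 0.0005
grip_force: 0.4
```

Emit:
{"method": "play_rows", "body": {"jaw": [1, 1, 1], "linear": [[-0.58, 0, 0.6], [-0.52, 0, 0.66], [0, 0, 0]], "rotation": [[0, 0, 0], [0, 0, 0], [0, 0, 0]]}}

```text
time: 19.82
eef_pos: [0.5835, -0.1589, 0.1588]
orientation: [[0.297, 0.955, 0.001], [0.955, -0.297, 0.001], [0.001, 0.0, -1.0]]
force: [-1.1, -0.1, -0.4]
gripper_width: 0.0006
grip_force: 0.0
```

Run:
```python
from h import *
a=np.array([.2957,.9553]); b=np.array([-.9553,.2957])
st=arm.read_state(); p=np.array(st["eef_pos"]); print("tool u,v,z",((p[:2]-CR[:2])@a*1000).round(1),((p[:2]-CR[:2])@b*1000).round(1),(p[2]*1000).round(1),np.round(st["force"],1))
for n in("side","top"):
    P=cloud(cam(n)).reshape(-1,3); u=(P[:,:2]-CR[:2])@a*1000; v=(P[:,:2]-CR[:2])@b*1000; z=P[:,2]*1000
    m=(z>115)&(z<200)&(abs(abs(v)-22)<7)&(u>0)&(u<140); print(n,m.sum(),np.percentile(u[m],[2,50,98]).round(1) if m.sum()>5 else 0,np.percentile(z[m],[2,50,98]).round(1) if m.sum()>5 else 0)
```

```text
tool u,v,z 63.4 0.1 158.8 [-1.1 -0.1 -0.4]
side 78 [40.7 50.6 54.3] [137.7 147.6 151.8]
top 2 0 0
```

Emit:
{"method": "play_rows", "body": {"jaw": [1, 1, 1, 1, 1], "linear": [[0.2, 0, -2], [0, 0, -3], [-1.5, 0, 0], [-1.4, 0, 0], [0, 0, 0]], "rotation": [[0, 0, 0], [0, 0, 0], [0, 0, 0], [0, 0, 0], [0, 0, 0]]}}

```text
time: 20.55
eef_pos: [0.575, -0.1855, 0.2084]
orientation: [[0.298, 0.954, 0.0], [0.954, -0.298, 0.001], [0.001, -0.0, -1.0]]
force: [0.4, -0.0, 0.4]
gripper_width: 0.0004
grip_force: 0.0
```

Emit:
{"method": "play_rows", "body": {"jaw": [1, 1, 1, 1, 1], "linear": [[0, 0, 2], [0, 0, 1.5], [0, 0, 1], [0, 0, 1], [0, 0, 0.8]], "rotation": [[0, 0, 0], [0, 0, 0], [0, 0, 0], [0, 0, 0], [0, 0, 0]]}}

```text
time: 21.18
eef_pos: [0.5764, -0.1845, 0.1463]
orientation: [[0.296, 0.955, 0.003], [0.955, -0.296, 0.0], [0.001, 0.002, -1.0]]
force: [-0.6, -0.2, 1.2]
gripper_width: 0.0006
grip_force: 0.6
```

Emit:
{"method": "play_rows", "body": {"jaw": [1, 1, 1], "linear": [[0, 0, 0.7], [0, 0, 0.5], [0, 0, 0]], "rotation": [[0, 0, 0], [0, 0, 0], [0, 0, 0]]}}

```text
time: 21.55
eef_pos: [0.5759, -0.1841, 0.1342]
orientation: [[0.297, 0.955, 0.001], [0.955, -0.297, 0.001], [0.002, 0.001, -1.0]]
force: [0.0, -0.3, 0.5]
gripper_width: 0.0004
grip_force: 0.0
```

Emit:
{"method": "play_rows", "body": {"jaw": [1, 1, 1], "linear": [[0, 0, 0.4], [0, 0, 0.3], [0, 0, 0]], "rotation": [[0, 0, 0], [0, 0, 0], [0, 0, 0]]}}

```text
time: 21.92
eef_pos: [0.5761, -0.1843, 0.1274]
orientation: [[0.297, 0.955, 0.002], [0.955, -0.297, 0.001], [0.001, 0.001, -1.0]]
force: [-0.0, 0.5, -0.7]
gripper_width: 0.0004
grip_force: 0.0
```

Emit:
{"method": "play_rows", "body": {"jaw": [1, 1], "linear": [[0, 0, 0.15], [0, 0, 0]], "rotation": [[0, 0, 0], [0, 0, 0]]}}

```text
time: 22.18
eef_pos: [0.5762, -0.1844, 0.1262]
orientation: [[0.296, 0.955, 0.002], [0.955, -0.296, 0.0], [0.001, 0.002, -1.0]]
force: [-0.5, -0.4, 0.2]
gripper_width: 0.0007
grip_force: 0.2
```

Emit:
{"method": "play_rows", "body": {"jaw": [1, 1], "linear": [[0, 0, 0.15], [0, 0, 0]], "rotation": [[0, 0, 0], [0, 0, 0]]}}

```text
time: 22.42
eef_pos: [0.5763, -0.1845, 0.1259]
orientation: [[0.296, 0.955, 0.002], [0.955, -0.296, 0.0], [0.001, 0.002, -1.0]]
force: [-4.4, 0.9, 6.4]
gripper_width: 0.0003
grip_force: 3.4
```

Run:
```python
from h import *
a=np.array([.2957,.9553]); b=np.array([-.9553,.2957])
st=arm.read_state(); p=np.array(st["eef_pos"]); print("tool u,v,z",((p[:2]-CR[:2])@a*1000).round(1),((p[:2]-CR[:2])@b*1000).round(1),(p[2]*1000).round(1),np.round(st["force"],1))
for n in("side","top"):
    c=cam(n); save(c,n+"4.png",(270,120,390,240) if n=="side" else None,4)
    P=cloud(c).reshape(-1,3); u=(P[:,:2]-CR[:2])@a*1000; v=(P[:,:2]-CR[:2])@b*1000; z=P[:,2]*1000
    m=(z>93)&(z<150)&(abs(abs(v)-22)<8)&(u>0)&(u<60); print(n,m.sum(),np.percentile(u[m],[2,50,98]).round(1) if m.sum()>5 else 0,np.percentile(z[m],[2,50,98]).round(1) if m.sum()>5 else 0)
    m=(z>93)&(abs(v)<5)&(u>46)&(u<100); s=np.polyfit(u[m],z[m],1) if m.sum()>10 else 0; print(" arm top",m.sum(),s)
```

```text
tool u,v,z 36.9 -0.6 125.9 [-4.4  0.9  6.4]
side 112 [28.6 39.5 43.3] [ 96.2 106.2 111.5]
 arm top 622 [  4.24761272 -28.84473068]
top 21 [36.3 38.9 39.7] [ 97.8 103.7 107.3]
 arm top 586 [2.87934385e-01 3.18594960e+02]
```

View pics/side4.png

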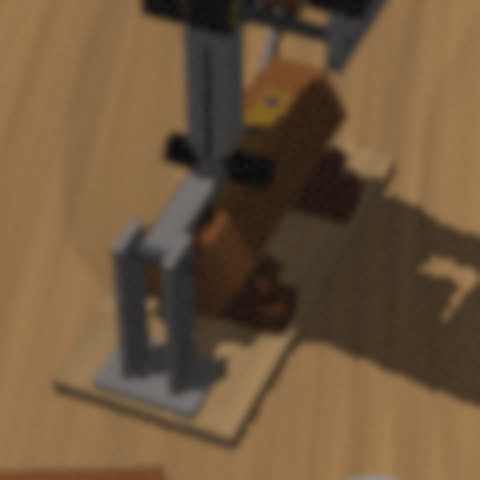

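The crop shows the arm lying level over the leg with the fingertips on the handle (215,165). Contact force came at the expected height. A touch more, then I'll withdraw.

Emit:
{"method": "play_rows", "body": {"jaw": [1, 1], "linear": [[0, 0, 0.04], [0, 0, 0]], "rotation": [[0, 0, 0], [0, 0, 0]]}}

```text
time: 22.78
eef_pos: [0.5763, -0.1845, 0.1259]
orientation: [[0.296, 0.955, 0.002], [0.955, -0.296, 0.0], [0.001, 0.002, -1.0]]
force: [-4.6, 1.1, 8.7]
gripper_width: 0.0006
grip_force: 4.2
```

Emit:
{"method": "play_rows", "body": {"jaw": [1, 1, 1, 1, 1], "linear": [[0, 0, -1], [0, 0, -3], [0, 0, -5], [0, -4, -4], [0, -5, 0]], "rotation": [[0, 0, 0], [0, 0, 0], [0, 0, 0], [0, 0, 0], [0, 0, 0]]}}

```text
time: 23.4
eef_pos: [0.4912, -0.1587, 0.2587]
orientation: [[0.296, 0.955, 0.009], [0.955, -0.296, -0.004], [-0.001, 0.01, -1.0]]
force: [-1.4, -0.6, 0.8]
gripper_width: 0.0006
grip_force: 0.0
```

Emit:
{"method": "play_rows", "body": {"jaw": [1, 1, 1, 1, 1], "linear": [[0, -5, 0], [0, -5, 0], [0, 0, 0], [0, 0, 0], [0, 0, 0]], "rotation": [[0, 0, 0], [0, 0, 0], [0, 0, 0], [0, 0, 0], [0, 0, 0]]}}

```text
time: 24.02
eef_pos: [0.3954, -0.1286, 0.2543]
orientation: [[0.296, 0.955, 0.002], [0.955, -0.296, 0.0], [0.001, 0.002, -1.0]]
force: [-0.7, -0.2, 0.3]
gripper_width: 0.0005
grip_force: 0.0
```

Run:
```python
from h import *
a=np.array([.2957,.9553]); b=np.array([-.9553,.2957])
cs,ct=cam("side"),cam("top")
for n,c in(("side",cs),("top",ct)):
    P=cloud(c).reshape(-1,3); u=(P[:,:2]-CR[:2])@a*1000; v=(P[:,:2]-CR[:2])@b*1000; z=P[:,2]*1000
    m=(z>93)&(z<150)&(abs(abs(v)-22)<8)&(u>0)&(u<60); print(n,"handle",m.sum(),np.percentile(u[m],[2,50,98]).round(1),np.percentile(z[m],[2,50,98]).round(1))
    m=(z>95)&(z<125)&(abs(v)<6)&(u>46)&(u<90); print(" arm top slope,z",m.sum(),np.polyfit(u[m],z[m],1).round(3),np.median(z[m]))
    m=(z>80)&(z<92)&(abs(u)<95)&(abs(v)<20); print(" leg",np.percentile(u[m],[0,1,99,100]).round(1),np.median(z[m]).round(1))
im=np.hstack([cv2.resize(cs["image"][110:250,260:400],(400,400)),cv2.resize(ct["image"][110:310,300:500],(400,400))]); cv2.imwrite("pics/fin.png",im[:,:,::-1])
```

```text
side handle 123 [27.3 39.  43.4] [ 97.  107.1 110.8]
 arm top slope,z 81 [-2.40000e-02  1.07885e+02] 106.47884153495902
 leg [-79.8 -77.4  80.8  81.7] 87.4
top handle 178 [24.1 32.9 39.9] [ 98.9 107.1 111. ]
 arm top slope,z 161 [-5.00000e-03  1.05436e+02] 105.24380334953997
 leg [-80.4 -75.4  78.   79.1] 86.2
```

View pics/fin.png

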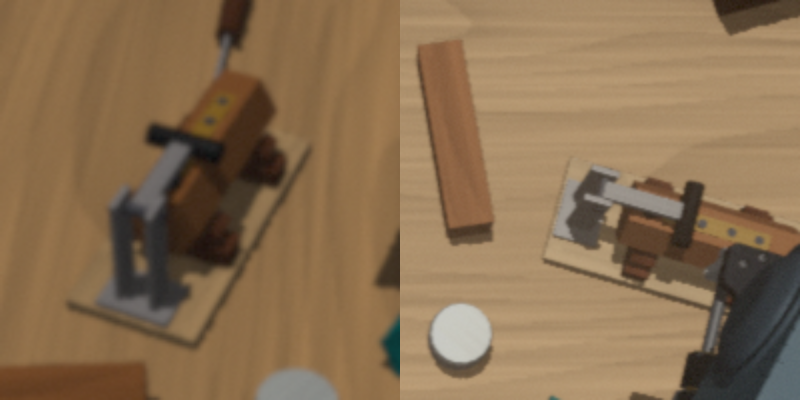

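The arm is level (handle at (185,142) in the side view), its foot rests on the seated leg with the plate up, and the tin and blank are undisturbed. The gripper is clear, so I'm handing in.

```bash
python3 -c "
from bench import arm
print(arm.sign_off())"
```

```text
the job is handed in; nothing more can be done
None
```

The leg lies plate-up, level and centred in both saddles, with the hold-down arm's foot resting on it; the gripper is clear, the tin and blank were not touched, and the job was handed in at about 24 s of the 72 s allowed.

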